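Make up two bench kits

TASK

Make up two kits from the stock in the middle of the bench. Into the two-compartment tray go the large bottle, standing in the nearly square compartment, and the capped tube, lying along the long one; into the three-compartment tray go the forceps, lying along its long compartment, and the small bottle and the beaker, standing upright in the two square ones, one in each, either way round. Leave the clip and the petri dish where they are.

Things in the scene. Friction and masses are not known exactly. Their poses are not given: they have to be found in the camera images.
- tray_two: two-compartment tray: long, white plastic, 232 (x) by 82 mm, fixed, open at the top; floors 5 mm, wall tops 16 mm above the bench, walls 4 mm, 8 mm finger lugs at the short ends. Origin: centre of its underside, x along it, roughly away from the robot. Long compartment 140 (x) by 74 mm inside, centre x = -42, y = 0 mm. Nearly square one, at the +x end, 80 (x) by 74 mm, centre x = +72, y = 0
- tray_three: three-compartment tray: squarer, white plastic, 152 (x) by 138 mm, fixed, open at the top; floors 5 mm, wall tops 16 mm above the bench, walls 4 mm, 8 mm finger lugs at the x ends. Origin: centre of its underside, x roughly away from the robot. Long compartment on the +y side, 144 (x) by 56 mm inside, centre x = 0, y = +37 mm. Two square ones, 70 x 70 mm, centres x = +37 and -37, y = -30 mm
- tube: large conical tube with a screw cap, lying on its side: 114 mm long, 34 mm wide and 34 mm high at the capped end. Origin at the middle of its length, on the underside; its y axis runs along it, the cap at the -y end, z up. From y = -57 to +2 mm it is 32 mm wide to the gripper and 34 mm high, beyond that 26 mm wide and 30 mm high. About 30 g
- forceps_loose: steel forceps lying flat: 122 mm long, 12 mm wide, 8 mm high. Origin at the middle, on the underside; y axis along the length, z up. About 25 g
- large_bottle: large reagent bottle standing upright: body 56 mm in diameter up to about 85 mm height, then the shoulder and a 35 mm wide screw cap, 118 mm high in all. Origin at the centre of its underside, z up. 0.2 to 0.35 kg
- small_bottle: small reagent bottle standing upright: body 38 mm in diameter up to about 55 mm height, then the shoulder and a 24 mm wide screw cap, 75 mm high in all. Origin at the centre of its underside, z up. About 50 g
- beaker: empty clear beaker standing upright, open at the top: 50 mm in diameter, 70 mm high, wall to be gripped on the outside. Origin at the centre of its underside, z up. About 60 g
- clip: bystander, to be left alone: small plastic bag clip lying among the stock, 76 mm long, 12 mm wide, 10 mm high. Origin at the middle of its underside, y axis along it
- dish: bystander, to be left alone: closed petri dish lying behind the stock, 91 mm in diameter, 16 mm high. Origin at the centre of its underside
Mind the look-alikes: they are no part of the job. Leave any orange look-alike of the small_bottle alone.

How it is judged:
By the outcome, as a careful person would: the job done as asked, in the order asked, and still so for the second after the job is handed in, with the robot touching nothing.
It also fails if it takes over 136 s, if anything falls off the work surface, if the arm or the gripper's body presses on something with over 40 N, if the wrist force passes 120 N, or if a joint passes its speed limit or range.

ROBOT

A 6-joint arm with a two-finger parallel gripper is mounted at the origin on a cart in front of the work surface, level with it; the furniture and walls round the work are solid. World frame = base frame: x ahead of the robot, y to its left, z up, the work surface at z = 0. Lengths are in m, angles in degrees, forces in N, time in s.
With the tool pointing down it reaches from about 0.4 to 0.825 m from the base axis. Payload 7 kg.
Tool frame: the origin (TCP) lies midway between the tips of the shut fingers; the grasp point (between the pads) lies 19 mm behind it; z points along the fingers, y is the line along which they close (so a half turn about z gives the same grasp; the last joint's range is limited). The gripper opens to 88 mm and grips with 3 to 60 N. Pads are 19 mm wide; open, the fingers measure 130 mm over their backs; the gripper's body (78 mm by 193 mm) begins 47 mm behind the grasp point.
Start: joints at [87.153, 20.546, 0.682, 0, -70.136, -16.507], TCP at [0.224, 0.637, 0.227] pointing down, gripper open.
Joint ranges: [-176.03, 176.03], [-82.01, 121.73], [-58.28, 71.71], [-173.87, 95.51], [-174.79, -0.11], [-173.66, 173.66]. Speed limits (degrees/s): [136.94, 136.94, 172.46, 180, 180, 180].

INTERFACE

Orientations are given as [roll, pitch, yaw] about the fixed x, y, z axes, in that order (R = Rz(yaw) Ry(pitch) Rx(roll)).
In Python, from plant import r gives the robot as it stands.
- The arm moves only by the tool carry_out, never from a script. Its argument "deltas" is a list of rows, each a list of 3 entries, a list of its own where there are three numbers: the opening, from 0 (shut) to 1 (fully open), then the shift along the tool's x, y, z in mm, then the turn, a rotation vector about the tool's x, y, z in rad. In form: [[gripper, [tx, ty, tz], [rx, ry, rz]], ...]. A call has 1 to 12 rows; each row is the pose to reach, as a shift and turn from the pose commanded when the call began, along the tool's axes at that moment; what a row does not reach only later rows make up. A row lasts 1/10 s, in which the tool goes at most 50 mm and 8.59 degrees, less where a joint would pass 70% of its speed; a pose out of reach is approached as far as the arm can. A call with a gripper value outside its range is refused whole. The fingers move at their own pace and stop on an object; "squeeze" is the grip in N (left out, the last holds). Time passes only in rows, so rows that repeat a pose let the fingers close. It gives the time, the measured TCP pose, the force, the opening and the grip force at its end, in the units of the state.
- r.get_state(): the state, without advancing time (a new reading comes with each control period).
- r.capture(name): name is "scene" or "top" or "wrist"; returns (picture, depth): 384x512x3 uint8, red, green, blue; 384x512 float32, m along the optical axis (not along the pixel's ray), 0 where there is no reading.
- r.get_calibration(name): a dict with "fov_y" (degrees; the focal length in pixels is half the picture's height over the tangent of half this angle, whatever the lens; pixels are square), "cx", "cy" (the principal point, pixels), "view" (4x4, takes a point from world to camera coordinates). Camera axes: x right, y down, z forward; pixel columns grow to the right and rows downward; lengths in m; the calibration is good to about 2 mm. The wrist camera is an equidistant fisheye: a pixel r from the principal point sees the ray r / f radians off the axis. A picture is of the moment at which its call begins: read the wrist's pose just before it. get_calibration takes no time and is no camera call; for the wrist camera it gives the pose at the moment of the call.
- r.close_job(): hands the job in; it is judged then, once.
The state is a dict: "time_s": time; "joints": joint angles; "qd": joint speeds; "joint_torque": joint torques, N m; "tcp_pos": TCP position; "eef_rot": TCP orientation; "contact_force": force on the tool from outside, world axes, zero at the start; "moment": the same for the moment, N m; "gripper_width": finger opening in m; "gripper_force": force on a finger pad.
Only numpy, scipy, OpenCV 4.12 (cv2) and the standard library are available. Lean on these libraries where they do the work, as an engineer would, in place of code of your own. Each camera call takes 0.05 s, during which the arm holds its last target. There are 200 camera calls.

## Working session

There is one attempt and no reset: what is moved stays moved. The work goes in short steps, Python scripts to look and compute and a tool call to move; the robot and the scene stay as the last step left them, time stands still between calls to the robot, and variables do not carry over. Pictures are saved under pics/ and viewed, at most 14 in all, crops included, and the job is handed in when it is done.

Besides the shell and the picture viewer there is one more tool, called after "Call:" as name(argument=value, ...) on one line, values as JSON. carry_out: Moves the arm, as the interface text tells. Its arguments: {"type":"object","properties":{"deltas":{"type":"array"},"squeeze":{"type":"number"}},"required":["deltas"]}

```bash
ls; mkdir -p pics; cat > h.py <<'E'
import numpy as np, cv2
from plant import r
def cal(n):
    c=r.get_calibration(n); f=192/np.tan(np.radians(c['fov_y'])/2); return f,c['cx'],c['cy'],np.array(c['view'])
def cloud(n,d,c=None):
    f,cx,cy,V=c or cal(n); v,u=np.mgrid[:384,:512].astype(float)
    if n=='wrist':
        a=(u-cx)/f;b=(v-cy)/f;t=np.hypot(a,b);k=np.tan(np.minimum(t,1.5))/np.maximum(t,1e-9);X=a*k;Y=b*k
    else: X=(u-cx)/f;Y=(v-cy)/f
    P=np.stack([X*d,Y*d,d],-1)-V[:3,3]
    P=P@V[:3,:3]; P[d<=0]=np.nan; return P
E
python3 - <<'E'
from h import *
s=r.get_state();print(s)
for n in['scene','top','wrist']:
    c=cal(n);p,d=r.capture(n);np.savez('pics/'+n+'0.npz',p=p,d=d,f=c[0],cx=c[1],cy=c[2],V=c[3])
    cv2.imwrite('pics/'+n+'0.png',p[...,::-1]);print(n,c[0],c[1:3],np.linalg.inv(c[3]).round(3).tolist(),(d>0).mean())
a=[cv2.imread('pics/%s0.png'%n) for n in('scene','top')]
cv2.imwrite('pics/top_big.png',cv2.resize(a[1],(800,600),interpolation=cv2.INTER_CUBIC))
E
```

```text
pics
{'time_s': 0.0, 'joints': array([ 8.71542983e+01,  2.05910015e+01,  6.34024933e-01, -2.01741051e-02,
       -7.01371941e+01, -1.65053366e+01]), 'qd': array([-0.06755795,  0.00400192,  0.08505333, -0.05184738, -0.00559222,
       -0.06001093]), 'joint_torque': array([-4.89119520e-04, -5.82713056e+01,  2.93052810e+01,  6.99779972e+00,
        6.86680040e-03, -1.43165621e-04]), 'tcp_pos': array([0.22354457, 0.6363821 , 0.22562934]), 'eef_rot': array([ 1.79904321e+02, -8.57338169e-03, -1.93579013e+01]), 'contact_force': array([0.1549375 , 0.69780833, 0.37454278]), 'moment': array([-0.01955541, -0.00895405, -0.02317038]), 'gripper_force': 0.0, 'gripper_width': 0.08764895485713067}
scene 403.5894084505085 (253.75222003585847, 197.2423638842517) [[0.794, -0.348, 0.499, 0.092], [-0.608, -0.48, 0.633, -0.641], [0.019, -0.805, -0.592, 0.622], [0.0, 0.0, 0.0, 1.0]] 0.995849609375
top 417.47388895346006 (253.05217833772562, 194.92892299090568) [[0.007, -0.988, 0.154, 0.383], [-1.0, -0.007, 0.003, -0.01], [-0.002, -0.154, -0.988, 1.344], [0.0, 0.0, 0.0, 1.0]] 0.9961496988932291
wrist 297.3186396354542 (257.65572607738693, 190.80534061481373) [[-0.332, -0.899, -0.286, 0.301], [-0.943, 0.317, 0.099, 0.609], [0.002, 0.302, -0.953, 0.383], [0.0, 0.0, 0.0, 1.0]] 0.9962514241536459
```

View pics/top_big.png

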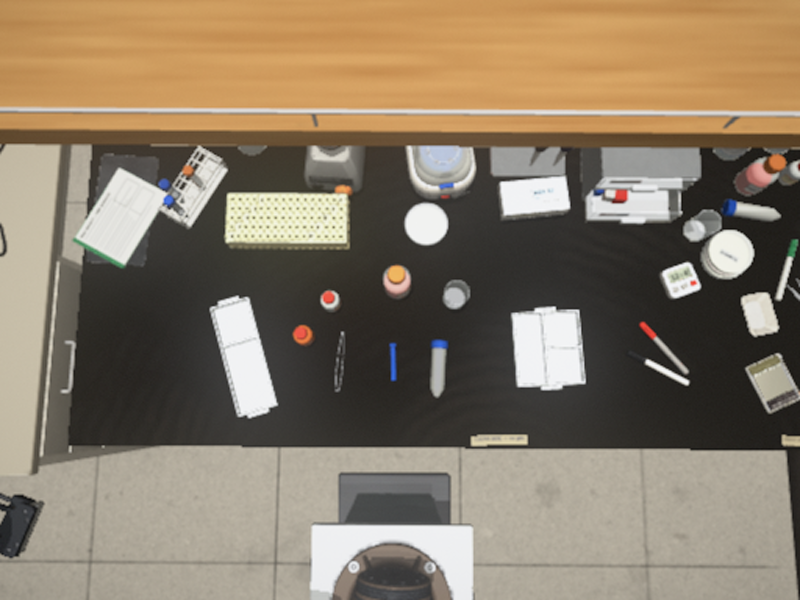

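View pics/scene0.png

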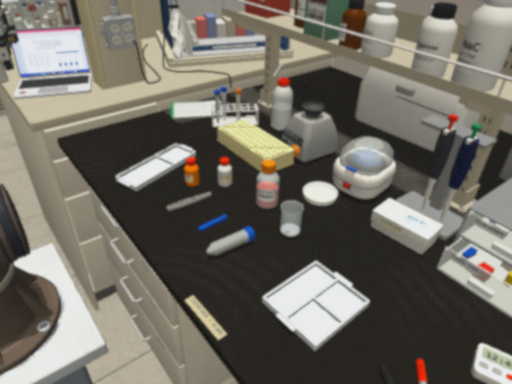

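The scene view shows tray_two at (157,166), the orange look-alike at (191,172), the small bottle at (224,172), the forceps at (190,200), the large bottle at (267,185), the beaker at (290,218), the tube at (232,240), the clip at (213,222) and tray_three at (316,302).

Candidates (top_big px):
- **Large bottle:** (397,281) among the stock. The pink bottle at (760,175) is a look-alike.
- **Small bottle:** white with a red cap at (330,299). The orange one at (303,334) is a look-alike.
- **Tube:** (438,368). The one at (750,210) is a look-alike.
- **Beaker:** (456,294). The one at (702,225) is a look-alike.
- **Forceps:** (340,361). The blue clip at (393,361) and the pens are not wanted.

I choose the mid-bench ones.

```bash
python3 - <<'E'
from h import *
from scipy import ndimage as nd
H={}
for n in['top','scene']:
    z=np.load('pics/%s0.npz'%n);P=cloud(n,z['d'].astype(float),(float(z['f']),float(z['cx']),float(z['cy']),z['V']))
    m=(P[...,2]>.003)&(P[...,0]>.3)&(P[...,0]<.83)&(abs(P[...,1])<.5)
    b=(abs(P[...,2])<.02)&(P[...,0]>.3)&(P[...,0]<.8)&(abs(P[...,1])<.4);print(n,'bench z',np.nanmedian(P[b][:,2]))
    L,k=nd.label(m,np.ones((3,3)))
    for i in range(1,k+1):
        q=P[L==i]
        if len(q)<12 : continue
        rc=np.argwhere(L==i).mean(0)
        (c,s,a)=cv2.minAreaRect((q[:,:2]*1000).astype(np.float32))
        top=q[q[:,2]>np.percentile(q[:,2],98)-.006]
        print(len(q),'px',rc[::-1].round(),'rect',np.round(c),np.round(s),round(a,1),'zmax',q[:,2].max().round(3),'topc',((top.min(0)+top.max(0))/2)[:2].round(3))
p=cv2.imread('pics/top0.png');cv2.imwrite('pics/crop1.png',cv2.resize(p[170:275,125:385],None,fx=3,fy=3,interpolation=cv2.INTER_CUBIC))
E
```

```text
top bench z 3.675384558319123e-05
43920 px [256.  50.] rect [752.  -8.] [155. 914.] 0.0 zmax 0.717 topc [ 0.683 -0.008]
925 px [393. 126.] rect [ 796. -447.] [ 68. 106.] 0.0 zmax 0.151 topc [ 0.824 -0.451]
526 px [115. 129.] rect [792. 442.] [116.  76.] 89.8 zmax 0.131 topc [0.795 0.443]
295 px [282. 121.] rect [ 821. -103.] [114.  17.] 89.9 zmax 0.108 topc [ 0.828 -0.088]
2804 px [184. 140.] rect [765. 223.] [123. 276.] 1.7 zmax 0.055 topc [0.771 0.217]
780 px [341. 129.] rect [ 803. -299.] [ 55. 154.] 0.8 zmax 0.057 topc [ 0.803 -0.292]
619 px [273. 143.] rect [762. -70.] [ 95. 100.] 32.8 zmax 0.024 topc [ 0.765 -0.068]
13 px [318. 169.] rect [ 681. -217.] [23. 18.] 67.7 zmax 0.007 topc [ 0.676 -0.218]
321 px [254. 180.] rect [633. -10.] [59. 61.] 5.7 zmax 0.122 topc [ 0.636 -0.007]
178 px [292. 187.] rect [ 613. -125.] [58. 53.] 5.1 zmax 0.075 topc [ 0.608 -0.128]
143 px [212. 192.] rect [596. 129.] [41. 38.] 66.6 zmax 0.078 topc [0.596 0.126]
1488 px [156. 227.] rect [489. 306.] [259.  95.] 18.7 zmax 0.023 topc [0.484 0.303]
1714 px [351. 222.] rect [ 505. -322.] [168. 151.] 3.6 
[... 1274 characters left out ...]
x 0.07 topc [ 0.605 -0.128]
1777 px [403. 226.] rect [ 805. -293.] [ 60. 138.] 5.3 zmax 0.049 topc [ 0.8   -0.293]
24 px [172. 206.] rect [425. 111.] [12. 27.] 88.9 zmax 0.007 topc [0.425 0.111]
3212 px [476. 249.] rect [ 794. -451.] [98. 72.] 89.9 zmax 0.144 topc [ 0.822 -0.447]
109 px [212. 222.] rect [472.  -3.] [13. 76.] 89.8 zmax 0.009 topc [ 0.472 -0.003]
638 px [231. 241.] rect [458. -95.] [ 34. 113.] 87.2 zmax 0.033 topc [ 0.462 -0.097]
3299 px [315. 304.] rect [ 501. -318.] [168. 139.] 3.5 zmax 0.017 topc [ 0.502 -0.319]
12 px [339. 294.] rect [ 553. -333.] [12.  5.] 9.3 zmax 0.004 topc [ 0.553 -0.333]
94 px [384. 372.] rect [ 490. -492.] [23. 11.] 58.7 zmax 0.014 topc [ 0.49 -0.49]
```

View pics/crop1.png

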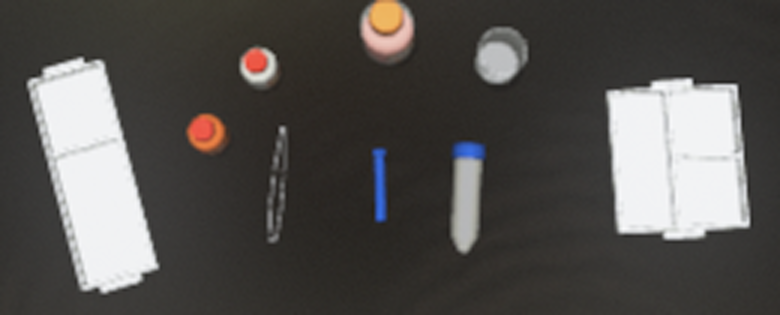

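The crop confirms the choice: white-bodied small bottle at (258,66), orange look-alike at (206,132), large bottle (387,25), beaker (500,55), forceps (277,185), clip (380,185), tube (466,197).

```bash
cat > fit.py <<'E'
from h import *
def load(n):
    z=np.load('pics/%s.npz'%n);nm=n.rstrip('0123456789')
    return z['p'],cloud(nm,z['d'].astype(float),(float(z['f']),float(z['cx']),float(z['cy']),z['V']))
def box(P,x,y,z): return (P[...,0]>x[0])&(P[...,0]<x[1])&(P[...,1]>y[0])&(P[...,1]<y[1])&(P[...,2]>z[0])&(P[...,2]<z[1])
def obj(P,x,y,z,name):
    q=P[box(P,x,y,z)]
    if len(q)<8: return print(name,'few',len(q))
    c,s,a=cv2.minAreaRect((q[:,:2]*1000).astype(np.float32))
    m=q.mean(0);w,v=np.linalg.eigh(np.cov((q-m)[:,:2].T));v=v[:,1]*np.sign(v[0,1]);t=(q-m)[:,:2]@v
    print(name,len(q),'rect',np.round(c,1),np.round(s,1),round(a,1),'pca',np.degrees(np.arctan2(v[1],v[0])).round(1),'mid',(m[:2]+v*(t.min()+t.max())/2).round(4),'len',np.ptp(t).round(3),'z',np.percentile(q[:,2],[2,50,98]).round(4))
def allobj(P):
    obj(P,(.3,.7),(.22,.42),(.003,.03),'tray2')
    obj(P,(.3,.7),(-.42,-.22),(.003,.03),'tray3')
    obj(P,(.38,.56),(.07,.14),(.003,.015),'forceps')
    obj(P,(.38,.56),(-.14,-.05),(.004,.05),'tube')
    obj(P,(.38,.56),(-.03,.03),(.004,.05),'clip')
    obj(P,(.55,.7),(-.06,.04),(.1,.125),'Lcap')
    obj(P,(.55,.7),(-.06,.04),(.03,.08),'Lbody')
    obj(P,(.55,.65),(.09,.17),(.063,.085),'Scap')
    obj(P,(.55,.65),(.09,.17),(.01,.05),'Sbody')
    obj(P,(.55,.7),(-.17,-.09),(.05,.075),'beaker')
E
python3 - <<'E'
from fit import *
for n in('top0','scene0','wrist0'): print(n);allobj(load(n)[1])
E
```

```text
top0
tray2 1944 rect [502.  319.7] [394.  197.9] 0.0 pca 8.5 mid [0.5049 0.3118] len 0.406 z [0.0031 0.0055 0.0181]
tray3 2331 rect [ 501.6 -319.9] [396.2 199.4] 0.2 pca -1.5 mid [ 0.5009 -0.32  ] len 0.4 z [0.0031 0.0056 0.0181]
forceps 164 rect [471.  104.5] [172.5  67.6] 0.9 pca -1.9 mid [0.4711 0.1048] len 0.175 z [0.0031 0.0042 0.0104]
tube 390 rect [472.4 -95. ] [172.7  88.8] 0.4 pca -2.4 mid [ 0.4716 -0.0938] len 0.172 z [0.0043 0.0268 0.0358]
clip 129 rect [ 4.702e+02 -1.000e-01] [175.7  58.1] 0.6 pca -2.2 mid [ 4.699e-01 -4.000e-04] len 0.177 z [0.004  0.0061 0.0124]
Lcap 112 rect [635.6  -7.4] [33.5 33.4] 22.9 pca 89.5 mid [ 0.6347 -0.0068] len 0.033 z [0.102  0.1162 0.1213]
Lbody 100 rect [632.9  -8.9] [55.2 52.9] 44.7 pca -85.9 mid [ 0.6204 -0.0104] len 0.054 z [0.0324 0.0715 0.0799]
Scap 50 rect [596.5 125.9] [21.9 21.6] 0.2 pca 33.1 mid [0.5962 0.126 ] len 0.022 z [0.0694 0.0734 0.0776]
Sbody 42 rect [595.1 126.7] [37.  34.8] 56.5 pca -72.2 mid [0.5878 0.1235] len 0.037 z [0.0133 0.0426 0.0498]
beaker 67 rect [ 608.5 -128.2] [47.4 48.2] 90.0 pca -45.6 mid [ 0.609  -0.12
[... 685 characters left out ...]
0.035 z [0.1011 0.1131 0.1162]
Lbody 428 rect [624.3 -15.8] [40.9 55.1] 39.9 pca -40.4 mid [ 0.6188 -0.0243] len 0.056 z [0.0309 0.0582 0.0797]
Scap 57 rect [592.4 123.7] [24.5 21.1] 55.8 pca -3.1 mid [0.5938 0.1227] len 0.025 z [0.0642 0.0711 0.0739]
Sbody 197 rect [589.4 118.1] [24.3 38. ] 63.3 pca -29.4 mid [0.587  0.1147] len 0.038 z [0.0109 0.0331 0.0492]
beaker 274 rect [ 605.1 -128.1] [50.1 49.5] 88.1 pca 45.1 mid [ 0.6061 -0.1275] len 0.052 z [0.0507 0.0592 0.0685]
wrist0
tray2 187 rect [364.8 287.9] [60.1 14.3] 84.9 pca 88.3 mid [0.3661 0.2875] len 0.06 z [0.0038 0.0136 0.0164]
tray3 few 0
forceps few 0
tube few 0
clip few 0
Lcap few 0
Lbody few 0
Scap few 0
Sbody few 0
beaker few 0
```

View pics/wrist0.png

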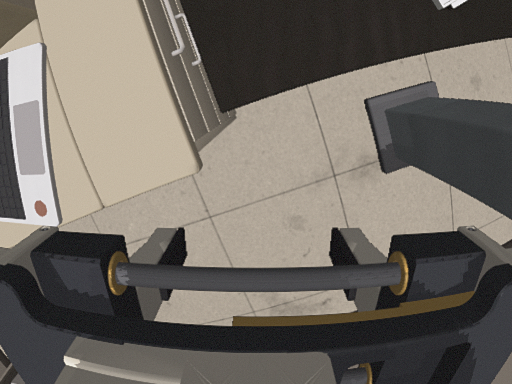

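The wrist view shows only the floor and the fingers, with the bench edge at (220,110), so it gives nothing on the stock yet. The top and scene views agree on every object to about 4 mm, and heights match the text.

```bash
cat > pl.py <<'E'
import sys,json,numpy as np
# cmd pose kept in cmd.json [x,y,z(mm),yaw deg]; usage: pl.py "x,y,z,yaw" ... -> rounded delta per leg, assuming each leg is one call fully reached
try: c=json.load(open('cmd.json'))
except: c=[224,637,227,-19.36]
for a in sys.argv[1:]:
    t=list(map(float,a.split(',')));p=np.radians(c[3]);C,S=np.cos(p),np.sin(p);dx,dy,dz=t[0]-c[0],t[1]-c[1],t[2]-c[2]
    tx,ty,tz=round(C*dx+S*dy),round(S*dx-C*dy),round(-dz);rz=round(-np.radians(t[3]-c[3]),3)
    c=[c[0]+C*tx+S*ty,c[1]+S*tx-C*ty,c[2]-tz,c[3]-np.degrees(rz)]
    print([tx,ty,tz],[0,0,rz],'dist',round(float(np.linalg.norm([tx,ty,tz]))),'->',np.round(c,1))
json.dump(c,open('cmd.json','w'))
E
python3 pl.py 430,315,210,-10 632,-8,200,0
python3 - <<'E'
from fit import *
# finer tray fits: scene wall tops; crop regions
for n in('top0','scene0'):
    P=load(n)[1]
    for nm,y in(('t2',(.24,.38)),('t3',(-.41,-.23))):
        m=box(P,(.36,.62),y,(.010,.022));q=(P[m][:,:2]*1000).astype(np.float32)
        from scipy import ndimage as nd
        L,k=nd.label(box(P,(.36,.63),y,(.0045 if n=='top0' else .003,.026)),np.ones((3,3)));i=np.bincount(L.ravel())[1:].argmax()+1
        g=(P[L==i][:,:2]*1000).astype(np.float32)
        print(n,nm,cv2.minAreaRect(g),len(g))
E
```

```text
[301, 236, 17] [0, 0, np.float64(-0.163)] dist 383 -> [429.7 314.6 210.  -10. ]
[255, 282, 10] [0, 0, np.float64(-0.175)] dist 380 -> [631.8  -7.5 200.    0. ]
top0 t2 ((486.6202392578125, 306.8891906738281), (253.91110229492188, 87.1795425415039), 17.050806045532227) 1101
top0 t3 ((504.8165283203125, -319.452392578125), (167.55699157714844, 146.504638671875), 2.92838716506958) 1347
scene0 t2 ((480.4254455566406, 302.6854248046875), (248.5972137451172, 86.32408905029297), 17.7855167388916) 710
scene0 t3 ((501.4443054199219, -318.3917541503906), (168.1714630126953, 139.28720092773438), 3.5330522060394287) 3299
```

Call:
carry_out(deltas=[[1,[25,20,2],[0,0,-0.01]],[1,[60,47,4],[0,0,-0.03]],[1,[97,76,6],[0,0,-0.05]],[1,[135,106,8],[0,0,-0.08]],[1,[172,135,10],[0,0,-0.1]],[1,[210,165,12],[0,0,-0.12]],[1,[248,195,14],[0,0,-0.14]],[1,[280,220,16],[0,0,-0.155]],[1,[301,236,17],[0,0,-0.163]],[1,[301,236,17],[0,0,-0.163]],[1,[301,236,17],[0,0,-0.163]]])

```text
time_s: 1.25
tcp_pos: [0.4297, 0.3139, 0.2095]
eef_rot: [-180.0, 0.0, -10.1]
contact_force: [-0.3, 1.1, 0.1]
gripper_width: 0.0879
gripper_force: 0.0
```

```bash
cat > snap.py <<'E'
import sys
from fit import *
n=sys.argv[1]
c=cal('wrist');p,d=r.capture('wrist');np.savez('pics/%s.npz'%n,p=p,d=d,f=c[0],cx=c[1],cy=c[2],V=c[3]);cv2.imwrite('pics/%s.png'%n,p[...,::-1])
s=r.get_state();print(s['time_s'],s['tcp_pos'].round(4),s['eef_rot'].round(2),s['gripper_width'].round(4),s['contact_force'].round(1))
E
python3 snap.py wrist1; python3 - <<'E'
from fit import *
from scipy import ndimage as nd
P=load('wrist1')[1]
L,k=nd.label(box(P,(.33,.65),(.2,.42),(.0035,.026)),np.ones((3,3)));i=np.bincount(L.ravel())[1:].argmax()+1
print(cv2.minAreaRect((P[L==i][:,:2]*1000).astype(np.float32)))
allobj(P)
E
```

```text
((482.7253723144531, 306.885986328125), (247.86936950683594, 82.85343170166016), 16.912385940551758)
tray2 12526 rect [482.7 306.9] [247.9  82.9] 16.9 pca 16.9 mid [0.4827 0.3069] len 0.248 z [0.0031 0.0045 0.0158]
tray3 few 0
forceps 433 rect [472.6 109.4] [ 14.3 122. ] 85.0 pca -4.0 mid [0.4726 0.1096] len 0.122 z [0.0031 0.0065 0.0087]
tube 534 rect [459.2 -85.3] [ 24.9 112.1] 87.9 pca -1.0 mid [ 0.4594 -0.0778] len 0.112 z [0.0077 0.019  0.0266]
clip 317 rect [472.7   1.5] [74.6 13.5] 0.5 pca 1.8 mid [0.4727 0.002 ] len 0.075 z [0.0042 0.0078 0.0095]
Lcap few 0
Lbody 348 rect [610.3  -1.5] [42.  12.1] 81.6 pca 73.2 mid [6.079e-01 2.000e-04] len 0.041 z [0.0312 0.0531 0.079 ]
Scap 335 rect [592.2 129.8] [23.6 19.8] 81.8 pca -89.7 mid [0.5921 0.1294] len 0.024 z [0.0644 0.0738 0.0759]
Sbody 510 rect [589.2 135.1] [37.6 23.8] 49.5 pca 31.2 mid [0.5874 0.1413] len 0.038 z [0.0115 0.0347 0.0497]
beaker few 0Traceback (most recent call last):
  File "snap.py", line 5, in <module>
    s=r.get_state();print(s['time_s'],s['tcp_pos'].round(4),s['eef_rot'].round(2),s['gripper_width'].round(4),s['contact_force'].round(1))
                                                                                  ^^^^^^^^^^^^^^^^^^^^^^^^
AttributeError: 'float' object has no attribute 'round'
```

View pics/wrist1.png

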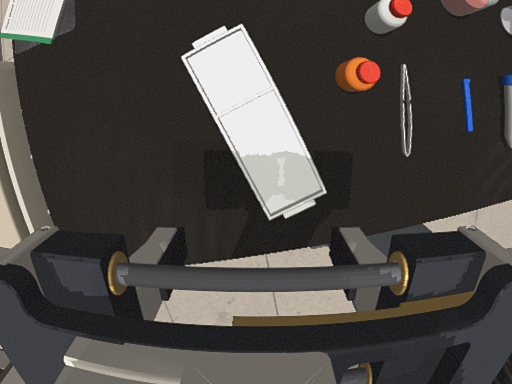

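Wrist view: tray_two centred near (254,125), orange bottle (358,74), small bottle (390,14), forceps (406,110). The fit gives 248x83 mm, yaw 17, with the top at 16 mm, all as described. Now on to the large bottle.

```bash
sed -i "s/s\['gripper_width'\].round(4)/round(float(s['gripper_width']),4)/" snap.py; echo '[429.7,314.6,210,-10.02]'>cmd.json; python3 pl.py 570,-8,210,0
```

```text
[194, 293, 0] [0, 0, np.float64(-0.175)] dist 351 -> [569.8  -7.7 210.    0. ]
```

Call:
carry_out(deltas=[[1,[15,23,0],[0,0,-0.01]],[1,[40,60,0],[0,0,-0.03]],[1,[67,101,0],[0,0,-0.06]],[1,[94,142,0],[0,0,-0.09]],[1,[121,183,0],[0,0,-0.12]],[1,[148,224,0],[0,0,-0.14]],[1,[174,263,0],[0,0,-0.16]],[1,[194,293,0],[0,0,-0.175]],[1,[194,293,0],[0,0,-0.175]],[1,[194,293,0],[0,0,-0.175]]])

```text
time_s: 2.3
tcp_pos: [0.5697, -0.0077, 0.209]
eef_rot: [180.0, 0.0, -0.0]
contact_force: [-0.8, 0.8, 0.5]
gripper_width: 0.0877
gripper_force: 0.0
```

```bash
python3 snap.py wrist2; python3 - <<'E'
from fit import *
allobj(load('wrist2')[1])
E
python3 pl.py 633,-7,170,0 633,-7,58,0
```

```text
2.35 [ 0.5695 -0.0071  0.2092] [-1.8e+02  3.0e-02  2.0e-02] 0.0874 [0.  0.7 0.6]
tray2 3155 rect [530.7 321. ] [147.1  85.2] 17.3 pca 27.0 mid [0.5306 0.3174] len 0.155 z [0.0032 0.0048 0.0158]
tray3 4557 rect [ 525.  -314.9] [123.5 140.8] 2.4 pca 88.4 mid [ 0.5285 -0.315 ] len 0.147 z [0.0032 0.0048 0.0159]
forceps 111 rect [508.8 105.1] [12.2 50.3] 83.3 pca -3.2 mid [0.5091 0.1065] len 0.05 z [0.0033 0.0073 0.0092]
tube 1307 rect [473.7 -89.9] [33.7 85. ] 85.6 pca -4.4 mid [ 0.4739 -0.088 ] len 0.085 z [0.0093 0.0287 0.0337]
clip 379 rect [473.5   1.4] [76.8 11.8] 0.6 pca 1.3 mid [0.4735 0.0008] len 0.077 z [0.0054 0.0078 0.0095]
Lcap 1290 rect [634.8  -5.4] [33.8 34.6] 62.8 pca -17.8 mid [ 0.6349 -0.0054] len 0.035 z [0.1139 0.1164 0.118 ]
Lbody 517 rect [634.3  -6.6] [54.2 54.3] 89.9 pca 2.6 mid [ 0.6343 -0.0057] len 0.055 z [0.0701 0.0773 0.0799]
Scap 414 rect [595.2 127.9] [23.6 23.2] 56.3 pca -58.0 mid [0.5948 0.128 ] len 0.023 z [0.0636 0.0738 0.0753]
Sbody 438 rect [596.7 124.5] [38. 31.] 23.1 pca 26.0 mid [0.6009 0.1161] len 0.038 z [0.0116 0.0364 0.0498]
beaker 756 rect [ 607.  -125.5] [49.8 49.7] 37.7 pca 67.2 mid [ 0.6075 -0.1258] len 0.05 z [0.0505 0.0641 0.0703]
[63, -1, 40] [0, 0, np.float64(0.0)] dist 75 -> [632.8  -6.7 170.    0. ]
[0, 0, 112] [0, 0, np.float64(0.0)] dist 112 -> [632.8  -6.7  58.    0. ]
```

Call:
carry_out(deltas=[[1,[20,0,10],[0,0,0]],[1,[45,-1,25],[0,0,0]],[1,[60,-2,35],[0,0,0]],[1,[64,-2,45],[0,0,0]],[1,[64,-2,60],[0,0,0]],[1,[64,-2,80],[0,0,0]],[1,[64,-2,105],[0,0,0]],[1,[64,-2,128],[0,0,0]],[1,[64,-2,142],[0,0,0]],[1,[64,-2,150],[0,0,0]],[1,[64,-2,150],[0,0,0]]])

```text
time_s: 3.45
tcp_pos: [0.633, -0.0054, 0.0589]
eef_rot: [180.0, 0.1, 0.1]
contact_force: [0.0, -1.4, 0.6]
gripper_width: 0.0873
gripper_force: 0.0
```

Call:
carry_out(deltas=[[0.3,[0,0,0],[0,0,0]],[0.3,[0,0,0],[0,0,0]],[0.3,[0,0,0],[0,0,0]],[0.3,[0,0,0],[0,0,0]],[0.3,[0,0,0],[0,0,0]],[0.3,[0,0,0],[0,0,0]],[0.3,[0,0,0],[0,0,0]],[0.3,[0,0,0],[0,0,0]]], squeeze=25)

```text
time_s: 4.25
tcp_pos: [0.6338, -0.006, 0.06]
eef_rot: [180.0, -0.0, 0.0]
contact_force: [-0.7, -1.6, 4.4]
gripper_width: 0.0542
gripper_force: 25.0
```

```bash
echo '[633.8,-5.7,60,0]'>cmd.json; python3 pl.py 634,-6,150,0 552,326,130,0 552,326,66,0
```

```text
[0, 0, -90] [0, 0, np.float64(-0.0)] dist 90 -> [633.8  -5.7 150.    0. ]
[-82, -332, 20] [0, 0, np.float64(-0.0)] dist 343 -> [551.8 326.3 130.    0. ]
[0, 0, 64] [0, 0, np.float64(-0.0)] dist 64 -> [551.8 326.3  66.    0. ]
```

Call:
carry_out(deltas=[[0.3,[0,0,-3],[0,0,0]],[0.3,[0,0,-9],[0,0,0]],[0.3,[0,0,-19],[0,0,0]],[0.3,[0,0,-33],[0,0,0]],[0.3,[0,0,-48],[0,0,0]],[0.3,[0,0,-63],[0,0,0]],[0.3,[0,0,-76],[0,0,0]],[0.3,[0,0,-85],[0,0,0]],[0.3,[0,0,-90],[0,0,0]],[0.3,[0,0,-90],[0,0,0]]])

```text
time_s: 5.25
tcp_pos: [0.6339, -0.0057, 0.1503]
eef_rot: [-180.0, -0.1, 0.0]
contact_force: [-0.2, -0.0, -2.0]
gripper_width: 0.0538
gripper_force: 25.0
```

Call:
carry_out(deltas=[[0.3,[-1,-5,0],[0,0,0]],[0.3,[-4,-15,0],[0,0,0]],[0.3,[-8,-30,0],[0,0,0]],[0.3,[-12,-50,0],[0,0,0]],[0.3,[-18,-75,0],[0,0,0]],[0.3,[-25,-100,0],[0,0,0]],[0.3,[-31,-125,0],[0,0,0]],[0.3,[-37,-150,0],[0,0,0]],[0.3,[-43,-175,0],[0,0,0]],[0.3,[-49,-200,0],[0,0,0]],[0.3,[-55,-225,0],[0,0,0]],[0.3,[-62,-250,0],[0,0,0]]])

```text
time_s: 6.45
tcp_pos: [0.5704, 0.2462, 0.1492]
eef_rot: [180.0, 0.0, 0.1]
contact_force: [0.7, 0.1, -2.3]
gripper_width: 0.054
gripper_force: 25.0
```

Call:
carry_out(deltas=[[0.3,[-6,-24,0],[0,0,0]],[0.3,[-11,-44,0],[0,0,0]],[0.3,[-15,-60,0],[0,0,2]],[0.3,[-18,-72,5],[0,0,0]],[0.3,[-20,-80,10],[0,0,0]],[0.3,[-20,-82,16],[0,0,0]],[0.3,[-20,-82,20],[0,0,0]],[0.3,[-20,-82,20],[0,0,0]],[0.3,[-20,-82,20],[0,0,0]]])

```text
time_s: 7.35
tcp_pos: [0.5517, 0.3255, 0.1295]
eef_rot: [180.0, 0.0, -0.1]
contact_force: [-0.4, 0.0, -2.9]
gripper_width: 0.054
gripper_force: 25.0
```

```bash
python3 snap.py wrist3
```

```text
7.4 [0.5518 0.3256 0.1297] [ 1.8e+02 -1.0e-02 -5.0e-02] 0.0539 [-0.7 -0.1 -2.9]
```

View pics/wrist3.png

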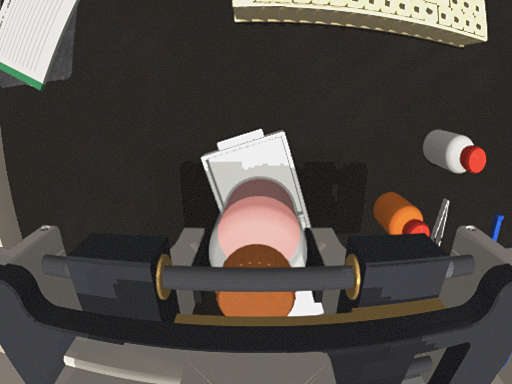

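The wrist view shows the large bottle held at (258,240), upright, above the far compartment of tray_two (divider hidden, far edge at (245,150)). One row in that last call had a slip in its turn entry; the following rows corrected it, and yaw reads -0.1. Lowering.

Call:
carry_out(deltas=[[0.3,[0,0,5],[0,0,0]],[0.3,[0,0,14],[0,0,0]],[0.3,[0,0,26],[0,0,0]],[0.3,[0,0,38],[0,0,0]],[0.3,[0,0,48],[0,0,0]],[0.3,[0,0,55],[0,0,0]],[0.3,[0,0,59],[0,0,0]],[0.3,[0,0,62],[0,0,0]],[0.3,[0,0,64],[0,0,0]],[0.3,[0,0,65],[0,0,0]],[0.3,[0,0,65],[0,0,0]]])

```text
time_s: 8.5
tcp_pos: [0.5517, 0.3263, 0.0651]
eef_rot: [-180.0, -0.0, 0.0]
contact_force: [-0.1, -0.3, -2.6]
gripper_width: 0.0538
gripper_force: 25.0
```

Call:
carry_out(deltas=[[0.7,[0,0,0],[0,0,0]],[0.8,[0,0,0],[0,0,0]],[1,[0,0,0],[0,0,0]],[1,[0,0,0],[0,0,0]],[1,[0,0,0],[0,0,0]],[1,[0,0,-5],[0,0,0]],[1,[0,0,-20],[0,0,0]],[1,[0,0,-45],[0,0,0]],[1,[0,0,-80],[0,0,0]],[1,[0,0,-115],[0,0,0]],[1,[0,0,-135],[0,0,0]],[1,[0,0,-135],[0,0,0]]])

```text
time_s: 9.7
tcp_pos: [0.5531, 0.3272, 0.2041]
eef_rot: [-179.8, -0.3, 0.0]
contact_force: [0.4, 0.6, 0.4]
gripper_width: 0.0881
gripper_force: 0.0
```

```bash
echo '[551.8,326.3,200,0]'>cmd.json; python3 snap.py wrist4; python3 - <<'E'
from fit import *
P=load('wrist4')[1]
obj(P,(.45,.65),(.25,.4),(.1,.13),'cap');obj(P,(.45,.65),(.25,.4),(.03,.08),'body')
c=cal('top');p,d=r.capture('top');Q=cloud('top',d.astype(float));obj(Q,(.45,.65),(.25,.4),(.1,.13),'cap');
E
python3 pl.py 470,-40,200,-4.5
```

```text
9.75 [0.5521 0.3267 0.2018] [-1.7985e+02 -1.5000e-01  2.0000e-02] 0.0878 [ 0.3 -0.3 -0.2]
cap 1372 rect [553.3 327.5] [34.4 34.2] 64.8 pca -8.2 mid [0.5532 0.3275] len 0.035 z [0.1047 0.1212 0.1227]
body 374 rect [566.4 328.6] [26.9 55.1] 9.6 pca -88.9 mid [0.5741 0.3269] len 0.054 z [0.0326 0.0668 0.0798]
cap 24 rect [553.7 332.3] [16.3 34.6] 89.6 pca -1.8 mid [0.5538 0.3296] len 0.035 z [0.1098 0.1209 0.1239]
[-82, 366, 0] [0, 0, np.float64(0.079)] dist 375 -> [469.8 -39.7 200.   -4.5]
```

The large bottle stands in its compartment: cap centre (553,327), cap top 122 mm, as expected. Next the tube.

```bash
echo '[551.8,326.3,200,0]'>cmd.json; python3 pl.py 415,-92,200,-4.5
```

```text
[-137, 418, 0] [0, 0, np.float64(0.079)] dist 440 -> [414.8 -91.7 200.   -4.5]
```

Call:
carry_out(deltas=[[1,[-6,18,0],[0,0,0]],[1,[-18,54,0],[0,0,0.01]],[1,[-32,97,0],[0,0,0.02]],[1,[-46,141,0],[0,0,0.03]],[1,[-61,186,0],[0,0,0.04]],[1,[-76,231,0],[0,0,0.05]],[1,[-90,276,0],[0,0,0.06]],[1,[-105,321,0],[0,0,0.07]],[1,[-119,364,0],[0,0,0.079]],[1,[-131,400,0],[0,0,0.079]],[1,[-137,418,0],[0,0,0.079]],[1,[-137,418,0],[0,0,0.079]]])

```text
time_s: 11.0
tcp_pos: [0.4128, -0.0938, 0.1986]
eef_rot: [180.0, 0.1, -4.7]
contact_force: [0.3, 0.5, 0.2]
gripper_width: 0.0879
gripper_force: 0.0
```

```bash
python3 snap.py wrist5; python3 - <<'E'
from fit import *
P=load('wrist5')[1]
allobj(P)
for a,b in((.40,.42),(.43,.45),(.45,.47),(.47,.49),(.49,.52)): obj(P,(a,b),(-.14,-.05),(.012,.05),'t%.2f'%a)
E
```

```text
11.05 [ 0.4136 -0.0929  0.1988] [ 1.7999e+02  8.0000e-02 -4.6600e+00] 0.0879 [ 1.   0.6 -0.2]
tray2 2890 rect [466.1 300.1] [212.7  85.5] 16.5 pca 1.4 mid [0.4692 0.2859] len 0.221 z [0.0032 0.0048 0.0157]
tray3 10472 rect [ 502.6 -316.4] [168.1 140.4] 3.0 pca 3.1 mid [ 0.5024 -0.3129] len 0.168 z [0.0032 0.0047 0.0159]
forceps 439 rect [472.7 108.9] [ 14.2 121.4] 84.9 pca -4.5 mid [0.4727 0.109 ] len 0.121 z [0.0031 0.0064 0.009 ]
tube 2378 rect [459.  -89.8] [ 34.8 112. ] 85.6 pca -3.5 mid [ 0.459  -0.0911] len 0.112 z [0.0194 0.0289 0.0335]
clip 506 rect [4.728e+02 3.000e-01] [75.8 11. ] 1.4 pca 1.6 mid [ 4.728e-01 -2.000e-04] len 0.076 z [0.0046 0.0076 0.0096]
Lcap few 0
Lbody few 0
Scap 338 rect [594.6 127.7] [23.3 24.4] 24.2 pca -10.9 mid [0.5943 0.1254] len 0.025 z [0.0638 0.0736 0.0755]
Sbody 567 rect [592.4 122.5] [27.2 37.8] 71.2 pca -23.7 mid [0.589  0.1155] len 0.038 z [0.011  0.034  0.0496]
beaker 231 rect [ 589.1 -122.7] [43.7 14.3] 79.5 pca 82.6 mid [ 0.5867 -0.1227] len 0.044 z [0.0505 0.0609 0.0707]
t0.40 183 rect [411.4 -89. ] [17.2 25.3] 0.2 pca -78.6 mid [ 0.4136 -0.0901] len 0.025 z [0.0191 0.0251 0.0301]
t0.43 437 rect [440.  -89.4] [28.9 19.9] 89.3 pca -87.2 mid [ 0.4401 -0.0895] len 0.03 z [0.0201 0.0288 0.032 ]
t0.45 457 rect [460.  -90.9] [19.9 29.4] 0.0 pca -87.3 mid [ 0.4601 -0.0911] len 0.03 z [0.0195 0.0289 0.0317]
t0.47 454 rect [480.  -92.4] [19.9 28.5] 0.0 pca -89.5 mid [ 0.48   -0.0924] len 0.029 z [0.018  0.0289 0.0319]
t0.49 640 rect [502.  -93.1] [34.8 25.6] 85.6 pca 88.1 mid [ 0.5031 -0.0935] len 0.035 z [0.0188 0.0299 0.0343]
```

View pics/wrist5.png

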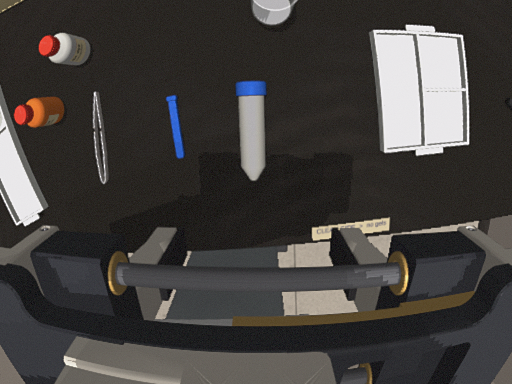

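Wrist view: tube at (252,130), cap up-image at (251,88), clip at (175,127), tray_three at (420,90). The fit puts the tube at (459,-91) with its top at 33 mm, as described.

```bash
python3 pl.py 473,-92,12,-3.5
```

```text
[58, -4, 188] [0, 0, np.float64(-0.018)] dist 197 -> [472.9 -92.3  12.   -3.5]
```

Call:
carry_out(deltas=[[1,[10,-1,8],[0,0,0]],[1,[30,-2,30],[0,0,-0.01]],[1,[48,-3,60],[0,0,-0.018]],[1,[57,-4,92],[0,0,-0.018]],[1,[58,-4,124],[0,0,-0.018]],[1,[58,-4,150],[0,0,-0.018]],[1,[58,-4,170],[0,0,-0.018]],[1,[58,-4,181],[0,0,-0.018]],[1,[58,-4,186],[0,0,-0.018]],[1,[58,-4,188],[0,0,-0.018]],[1,[58,-4,188],[0,0,-0.018]]])

```text
time_s: 12.15
tcp_pos: [0.4733, -0.0922, 0.0119]
eef_rot: [-180.0, -0.0, -3.5]
contact_force: [-0.6, 1.1, -0.0]
gripper_width: 0.0875
gripper_force: 0.0
```

Call:
carry_out(deltas=[[0.1,[0,0,0],[0,0,0]],[0.1,[0,0,0],[0,0,0]],[0.1,[0,0,0],[0,0,0]],[0.1,[0,0,0],[0,0,0]],[0.1,[0,0,0],[0,0,0]],[0.1,[0,0,0],[0,0,0]],[0.1,[0,0,0],[0,0,0]],[0.1,[0,0,0],[0,0,0]],[0.1,[0,0,0],[0,0,0]],[0.1,[0,0,0],[0,0,0]]], squeeze=12)

```text
time_s: 13.15
tcp_pos: [0.4727, -0.0925, 0.0115]
eef_rot: [180.0, 0.0, -3.5]
contact_force: [0.4, -0.5, 0.7]
gripper_width: 0.033
gripper_force: 12.0
```

Call:
carry_out(deltas=[[0.1,[0,0,-3],[0,0,0]],[0.1,[0,0,-10],[0,0,0]],[0.1,[0,0,-22],[0,0,0]],[0.1,[0,0,-40],[0,0,0]],[0.1,[0,0,-62],[0,0,0]],[0.1,[0,0,-86],[0,0,0]],[0.1,[0,0,-108],[0,0,0]],[0.1,[0,0,-122],[0,0,0]],[0.1,[0,0,-128],[0,0,0]],[0.1,[0,0,-128],[0,0,0]]])

```text
time_s: 14.15
tcp_pos: [0.4731, -0.0924, 0.1405]
eef_rot: [-180.0, -0.1, -3.5]
contact_force: [0.0, -0.3, -1.2]
gripper_width: 0.0329
gripper_force: 12.0
```

```bash
python3 snap.py wrist6; echo '[472.9,-92.3,140,-3.5]'>cmd.json; python3 pl.py 470,100,140,7 456,297,110,17.1 456,297,18,17.1;python3 - <<'E'
from fit import *
obj(load('wrist6')[1],(.38,.58),(-.14,-.04),(.03,.2),'tube')
E
```

```text
14.2 [ 0.4726 -0.0924  0.1396] [-1.7998e+02 -2.0000e-02 -3.5000e+00] 0.0329 [-0.3  0.5 -0.9]
[-15, -192, 0] [0, 0, np.float64(-0.183)] dist 193 -> [469.6 100.3 140.    7. ]
[10, -197, 30] [0, 0, np.float64(-0.177)] dist 200 -> [455.6 297.  110.   17.1]
[0, 0, 92] [0, 0, np.float64(0.0)] dist 92 -> [455.6 297.   18.   17.1]
tube 9268 rect [472.7 -88.5] [61.8 94.9] 69.5 pca -3.5 mid [ 0.4706 -0.0921] len 0.092 z [0.1399 0.1588 0.1912]
```

View pics/wrist6.png

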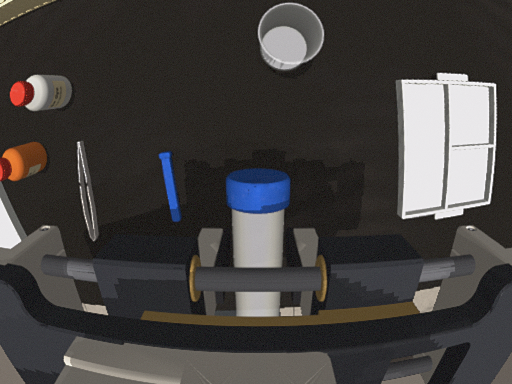

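The tube is held level at (258,240), cap at (258,190).

Call:
carry_out(deltas=[[0.1,[0,-6,0],[0,0,0]],[0.1,[-1,-18,0],[0,0,-0.01]],[0.1,[-3,-36,0],[0,0,-0.03]],[0.1,[-5,-60,0],[0,0,-0.05]],[0.1,[-7,-86,0],[0,0,-0.08]],[0.1,[-9,-112,0],[0,0,-0.11]],[0.1,[-11,-138,0],[0,0,-0.14]],[0.1,[-13,-164,0],[0,0,-0.16]],[0.1,[-15,-192,0],[0,0,-0.183]]])

```text
time_s: 15.1
tcp_pos: [0.4687, 0.1017, 0.1389]
eef_rot: [180.0, 0.1, 7.1]
contact_force: [-0.4, 0.4, 0.0]
gripper_width: 0.0329
gripper_force: 12.0
```

Call:
carry_out(deltas=[[0.1,[1,-27,2],[0,0,-0.03]],[0.1,[3,-54,5],[0,0,-0.05]],[0.1,[4,-81,8],[0,0,-0.08]],[0.1,[5,-108,12],[0,0,-0.1]],[0.1,[7,-134,16],[0,0,-0.13]],[0.1,[8,-158,20],[0,0,-0.15]],[0.1,[9,-178,25],[0,0,-0.17]],[0.1,[10,-191,28],[0,0,-0.177]],[0.1,[10,-197,30],[0,0,-0.177]],[0.1,[10,-197,30],[0,0,-0.177]],[0.1,[10,-197,30],[0,0,-0.177]]])

```text
time_s: 16.2
tcp_pos: [0.4552, 0.2962, 0.1095]
eef_rot: [180.0, 0.0, 17.1]
contact_force: [0.5, -0.5, 0.5]
gripper_width: 0.0332
gripper_force: 12.0
```

Call:
carry_out(deltas=[[0.1,[0,0,6],[0,0,0]],[0.1,[0,0,18],[0,0,0]],[0.1,[0,0,34],[0,0,0]],[0.1,[0,0,52],[0,0,0]],[0.1,[0,0,68],[0,0,0]],[0.1,[0,0,79],[0,0,0]],[0.1,[0,0,86],[0,0,0]],[0.1,[0,0,90],[0,0,0]],[0.1,[0,0,92],[0,0,0]],[0.1,[0,0,92],[0,0,0]]])

```text
time_s: 17.2
tcp_pos: [0.4555, 0.297, 0.0177]
eef_rot: [-180.0, -0.0, 17.1]
contact_force: [-0.5, -0.9, 0.5]
gripper_width: 0.033
gripper_force: 12.0
```

Call:
carry_out(deltas=[[0.42,[0,0,0],[0,0,0]],[0.45,[0,0,0],[0,0,0]],[0.5,[0,0,0],[0,0,0]],[0.55,[0,0,0],[0,0,0]],[0.55,[0,0,0],[0,0,0]],[0.6,[0,0,-5],[0,0,0]],[0.7,[0,0,-18],[0,0,0]],[1,[0,0,-45],[0,0,0]],[1,[0,0,-85],[0,0,0]],[1,[0,0,-125],[0,0,0]],[1,[0,0,-152],[0,0,0]],[1,[0,0,-162],[0,0,0]]])

```text
time_s: 18.4
tcp_pos: [0.4564, 0.2979, 0.1834]
eef_rot: [-179.8, -0.3, 17.2]
contact_force: [0.1, 0.9, -0.4]
gripper_width: 0.0872
gripper_force: 0.0
```

```bash
python3 snap.py wrist7; echo '[455.6,297,180,17.1]'>cmd.json;python3 - <<'E'
from fit import *
P=load('wrist7')[1]
obj(P,(.36,.52),(.23,.36),(.022,.06),'tube');obj(P,(.45,.65),(.25,.4),(.1,.13),'cap')
E
```

```text
18.45 [0.4564 0.2979 0.1834] [-179.84   -0.28   17.16] 0.0874 [0.9 0.3 1.1]
tube 2422 rect [442.  293.2] [113.9  33.3] 16.9 pca 16.8 mid [0.442  0.2933] len 0.114 z [0.0249 0.034  0.0388]
cap 1714 rect [552.3 327. ] [34.9 34.9] 1.0 pca 34.0 mid [0.5524 0.3274] len 0.035 z [0.1169 0.1213 0.123 ]
```

View pics/wrist7.png

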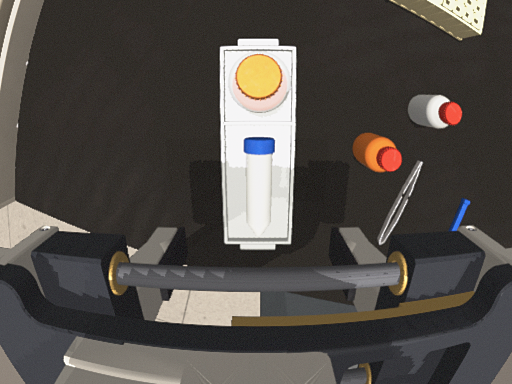

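Both items sit right in tray_two: bottle at (259,80), tube along the long compartment at (258,185), fit centre (442,293), yaw 17. Next the forceps at (400,203). I'm also measuring finger thickness from the cloud for the narrow compartment.

```bash
python3 - <<'E'
from fit import *
P=load('wrist7')[1];p=np.radians(17.1);T=np.array([.4564,.2979,.1834]);q=(P-T).reshape(-1,3)
x=q[:,0]*np.cos(p)+q[:,1]*np.sin(p);y=q[:,0]*np.sin(p)-q[:,1]*np.cos(p);h=q[:,2]
for a in range(-4,60,8):
    m=(h>a/1e3)&(h<(a+8)/1e3)&(abs(x)<.04)&(abs(y)<.12);yy=y[m]*1e3
    if m.sum()>5: print(a,m.sum(),'neg',np.percentile(yy[yy<0],[0,5,95,100]).round(),'pos',np.percentile(yy[yy>0],[0,5,95,100]).round(), 'x',np.percentile(x[m]*1e3,[5,95]).round())
E
python3 pl.py 440,200,150,6 455,108.5,100,-4.3 455,108.5,3,-4.3
```

```text
-4 164 neg [-51. -47. -43. -43.] pos [43. 43. 47. 48.] x [-8. 10.]
4 531 neg [-60. -58. -43. -43.] pos [43. 43. 58. 59.] x [-7. 12.]
12 616 neg [-60. -58. -43. -43.] pos [43. 43. 58. 59.] x [-5. 12.]
20 595 neg [-60. -58. -43. -43.] pos [43. 43. 59. 60.] x [ 0. 12.]
28 628 neg [-61. -60. -43. -43.] pos [43. 43. 60. 61.] x [ 5. 12.]
36 700 neg [-62. -61. -43. -43.] pos [43. 44. 61. 63.] x [-7. 12.]
44 454 neg [-60. -55. -44. -43.] pos [43. 44. 55. 60.] x [-10.  11.]
52 384 neg [-48. -48. -47. -47.] pos [47. 47. 48. 48.] x [-10.   5.]
[-43, 88, 30] [0, 0, np.float64(0.194)] dist 102 -> [440.4 200.2 150.    6. ]
[5, 93, 50] [0, 0, np.float64(0.18)] dist 106 -> [455.  108.3 100.   -4.3]
[0, 0, 97] [0, 0, np.float64(-0.0)] dist 97 -> [455.  108.3   3.   -4.3]
```

Call:
carry_out(deltas=[[1,[-6,12,0],[0,0,0.02]],[1,[-18,36,8],[0,0,0.07]],[1,[-30,62,18],[0,0,0.13]],[1,[-40,81,27],[0,0,0.18]],[1,[-43,88,30],[0,0,0.194]],[1,[-43,88,30],[0,0,0.194]]])

```text
time_s: 19.05
tcp_pos: [0.4394, 0.1984, 0.1484]
eef_rot: [179.9, 0.1, 6.0]
contact_force: [0.2, -0.5, 0.6]
gripper_width: 0.0876
gripper_force: 0.0
```

Call:
carry_out(deltas=[[1,[1,14,7],[0,0,0.02]],[1,[2,40,20],[0,0,0.07]],[1,[4,66,35],[0,0,0.12]],[1,[5,85,46],[0,0,0.17]],[1,[5,93,50],[0,0,0.18]],[1,[5,93,50],[0,0,0.18]]])

```text
time_s: 19.65
tcp_pos: [0.4548, 0.1073, 0.0989]
eef_rot: [179.9, 0.1, -4.3]
contact_force: [-0.0, 0.3, 0.4]
gripper_width: 0.0874
gripper_force: 0.0
```

```bash
python3 snap.py wrist8; python3 - <<'E'
from fit import *
P=load('wrist8')[1]
obj(P,(.38,.56),(.07,.14),(.003,.015),'forceps')
for a in (.42,.44,.46,.48,.5): obj(P,(a,a+.02),(.07,.14),(.003,.015),'%.2f'%a)
E
```

```text
19.7 [0.4553 0.1081 0.0995] [179.98   0.    -4.27] 0.0874 [-0.4  0.6 -0.2]
forceps 423 rect [472.9 109. ] [ 12.4 121.3] 85.1 pca -4.3 mid [0.473  0.1098] len 0.121 z [0.0039 0.0076 0.0092]
0.42 61 rect [430.2 112.5] [10.8 19.8] 85.7 pca -4.0 mid [0.4302 0.1128] len 0.02 z [0.0043 0.0075 0.0088]
0.44 60 rect [449.9 111. ] [19.6 13. ] 0.3 pca -23.5 mid [0.4501 0.1111] len 0.023 z [0.0035 0.0077 0.009 ]
0.46 67 rect [470.2 109.8] [11.4 19.8] 85.8 pca -33.0 mid [0.4708 0.1108] len 0.023 z [0.004  0.0076 0.0092]
0.48 79 rect [489.7 108.3] [11.2 20.1] 85.8 pca -12.4 mid [0.4896 0.1084] len 0.021 z [0.0063 0.0076 0.0094]
0.50 70 rect [510.  107.1] [ 8.4 20.1] 85.7 pca -7.6 mid [0.51   0.1068] len 0.02 z [0.0062 0.0078 0.0092]
```

Call:
carry_out(deltas=[[0.5,[0,-2,5],[0,0,0]],[0.5,[0,-2,18],[0,0,0]],[0.5,[0,-2,36],[0,0,0]],[0.5,[0,-2,56],[0,0,0]],[0.5,[0,-2,74],[0,0,0]],[0.5,[0,-2,86],[0,0,0]],[0.5,[0,-2,93],[0,0,0]],[0.5,[0,-2,96],[0,0,0]],[0.5,[0,-2,97],[0,0,0]],[0.5,[0,-2,97],[0,0,0]]])

```text
time_s: 20.7
tcp_pos: [0.4554, 0.1105, 0.003]
eef_rot: [-180.0, -0.0, -4.3]
contact_force: [-0.1, -0.5, -0.3]
gripper_width: 0.0436
gripper_force: 0.0
```

Call:
carry_out(deltas=[[0.35,[0,0,0],[0,0,0]],[0.25,[0,0,0],[0,0,0]],[0.2,[0,0,0],[0,0,0]],[0.15,[0,0,0],[0,0,0]],[0.1,[0,0,0],[0,0,0]],[0.05,[0,0,0],[0,0,0]],[0,[0,0,0],[0,0,0]],[0,[0,0,0],[0,0,0]],[0,[0,0,0],[0,0,0]],[0,[0,0,0],[0,0,0]]], squeeze=20)

```text
time_s: 21.7
tcp_pos: [0.4551, 0.1101, 0.0027]
eef_rot: [-180.0, -0.0, -4.3]
contact_force: [-0.5, 0.1, 3.9]
gripper_width: 0.0122
gripper_force: 20.0
```

Call:
carry_out(deltas=[[0,[0,0,-3],[0,0,0]],[0,[0,0,-10],[0,0,0]],[0,[0,0,-22],[0,0,0]],[0,[0,0,-40],[0,0,0]],[0,[0,0,-62],[0,0,0]],[0,[0,0,-86],[0,0,0]],[0,[0,0,-108],[0,0,0]],[0,[0,0,-126],[0,0,0]],[0,[0,0,-137],[0,0,0]],[0,[0,0,-137],[0,0,0]]])

```text
time_s: 22.7
tcp_pos: [0.4558, 0.1106, 0.1411]
eef_rot: [-179.9, -0.1, -4.3]
contact_force: [-1.1, -0.1, -0.7]
gripper_width: 0.0122
gripper_force: 20.0
```

```bash
python3 snap.py wrist9; echo '[455,110.3,140,-4.3]'>cmd.json; python3 pl.py 460,-90,140,0 483,-281,90,3.1 483,-281,9,3.1
```

```text
22.75 [0.4551 0.1103 0.1399] [-1.7994e+02 -5.0000e-02 -4.2900e+00] 0.0124 [-0.5 -0.2 -1.6]
[20, 199, 0] [0, 0, np.float64(-0.075)] dist 200 -> [460.  -89.6 140.   -0. ]
[23, 191, 50] [0, 0, np.float64(-0.054)] dist 199 -> [ 483.  -280.6   90.     3.1]
[0, 0, 81] [0, 0, np.float64(-0.0)] dist 81 -> [ 483.  -280.6    9.     3.1]
```

View pics/wrist9.png

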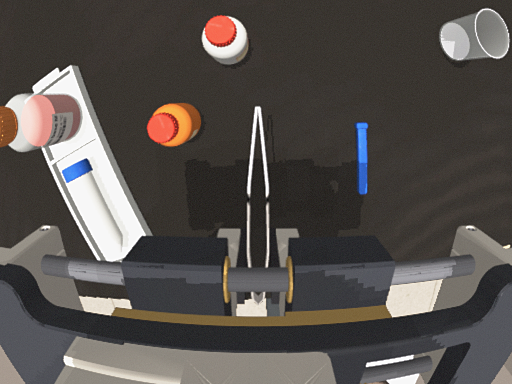

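The forceps are held along the tool axis, from tip (257,108) to (258,300). The clip at (362,158) and orange bottle (175,125) are undisturbed.

Call:
carry_out(deltas=[[0,[1,8,0],[0,0,0]],[0,[2,24,0],[0,0,-0.01]],[0,[5,48,0],[0,0,-0.02]],[0,[8,78,0],[0,0,-0.03]],[0,[11,110,0],[0,0,-0.04]],[0,[14,140,0],[0,0,-0.05]],[0,[17,170,0],[0,0,-0.065]],[0,[20,199,0],[0,0,-0.075]]])

```text
time_s: 23.55
tcp_pos: [0.4591, -0.0916, 0.1384]
eef_rot: [180.0, 0.1, 0.0]
contact_force: [0.2, 0.7, 0.7]
gripper_width: 0.0125
gripper_force: 20.0
```

Call:
carry_out(deltas=[[0,[3,28,0],[0,0,-0.01]],[0,[7,57,3],[0,0,-0.02]],[0,[10,86,8],[0,0,-0.03]],[0,[14,115,16],[0,0,-0.04]],[0,[17,142,26],[0,0,-0.05]],[0,[20,165,36],[0,0,-0.054]],[0,[22,181,44],[0,0,-0.054]],[0,[23,189,49],[0,0,-0.054]],[0,[23,191,50],[0,0,-0.054]],[0,[23,191,50],[0,0,-0.054]],[0,[23,191,50],[0,0,-0.054]]])

```text
time_s: 24.65
tcp_pos: [0.4832, -0.2803, 0.0898]
eef_rot: [180.0, -0.0, 3.1]
contact_force: [0.1, 0.1, -0.3]
gripper_width: 0.0124
gripper_force: 20.0
```

```bash
python3 snap.py wrist10; python3 - <<'E'
from fit import *
P=load('wrist10')[1]
q=P[box(P,(.505,.58),(-.3,-.26),(.07,.13))]
print(len(q),q.min(0).round(4),q.max(0).round(4),np.polyfit(q[:,0],q[:,2],1),np.polyfit(q[:,0],q[:,1],1), q.mean(0))
obj(P,(.4,.62),(-.42,-.22),(.003,.03),'tray3')
q=P[box(P,(.4,.62),(-.42,-.22),(.012,.02))]
p=np.radians(3.1);x=(q[:,0]-.5025)*np.cos(p)+(q[:,1]+.317)*np.sin(p);y=-(q[:,0]-.5025)*np.sin(p)+(q[:,1]+.317)*np.cos(p)
print(np.histogram(x*1e3,np.arange(-92,93,4))[0],np.histogram(y*1e3,np.arange(-76,77,4))[0])
E
```

```text
24.7 [ 0.4834 -0.2802  0.09  ] [ 1.7999e+02 -4.0000e-02  3.1500e+00] 0.0126 [-0.7  0.1  0. ]
495 [ 0.5051 -0.2841  0.0873] [ 0.5617 -0.2725  0.0965] [0.00850584 0.0901359 ] [ 0.04124314 -0.29908939] [ 0.5339698  -0.2770668   0.09467776]
tray3 23564 rect [ 506.8 -315.9] [160.2 138.6] 3.1 pca 86.0 mid [ 0.5182 -0.3162] len 0.152 z [0.0032 0.0045 0.0158]
[  0   0   0   0  51  37   0   0   0   0  15  19  45  55  66  62  61  66
  62  75  64  68 201 385  78  75  68  68  72  81  85  73  68  79  85  87
  75  73  79  80  81 846 294 271  27   0] [  0  13 667  87  49  47  50  48  50  51  52  49  50  56  98 101 107 104
 103 108 438 439  90  82  59  25  29  57  47  52  25  24  29  28  27 454
 282   0]
```

Call:
carry_out(deltas=[[0,[0,0,5],[0,0,0]],[0,[0,0,16],[0,0,0]],[0,[0,0,31],[0,0,0]],[0,[0,0,47],[0,0,0]],[0,[0,0,60],[0,0,0]],[0,[0,0,69],[0,0,0]],[0,[0,0,75],[0,0,0]],[0,[0,0,79],[0,0,0]],[0,[0,0,81],[0,0,0]],[0,[0,0,81],[0,0,0]]])

```text
time_s: 25.7
tcp_pos: [0.4833, -0.2809, 0.0086]
eef_rot: [180.0, -0.0, 3.1]
contact_force: [-1.0, 0.3, -0.0]
gripper_width: 0.0124
gripper_force: 20.0
```

Call:
carry_out(deltas=[[0.16,[0,0,0],[0,0,0]],[0.18,[0,0,0],[0,0,0]],[0.2,[0,0,0],[0,0,0]],[0.2,[0,0,0],[0,0,0]],[0.2,[0,0,-2],[0,0,0]],[0.2,[0,0,-6],[0,0,0]],[0.2,[0,0,-14],[0,0,0]],[0.2,[0,0,-30],[0,0,0]],[0.5,[0,0,-60],[0,0,0]],[1,[0,0,-100],[0,0,0]],[1,[0,0,-130],[0,0,0]],[1,[0,0,-141],[0,0,0]]])

```text
time_s: 26.9
tcp_pos: [0.4849, -0.2814, 0.154]
eef_rot: [179.9, -0.3, 3.1]
contact_force: [1.3, -0.3, -0.3]
gripper_width: 0.0442
gripper_force: 0.0
```

```bash
python3 snap.py wrist11; echo '[483,-280.6,150,3.1]'>cmd.json; python3 pl.py 540,-90,150,0 594,126.5,120,0 594,126.5,24,0
```

```text
26.95 [ 0.485  -0.2814  0.1542] [179.87  -0.35   3.14] 0.0482 [0.3 0.7 1.8]
[67, -187, 0] [0, 0, np.float64(0.054)] dist 199 -> [539.8 -90.3 150.    0. ]
[54, -217, 30] [0, 0, np.float64(0.0)] dist 226 -> [593.8 126.8 120.    0. ]
[0, 0, 96] [0, 0, np.float64(0.0)] dist 96 -> [593.8 126.8  24.    0. ]
```

View pics/wrist11.png

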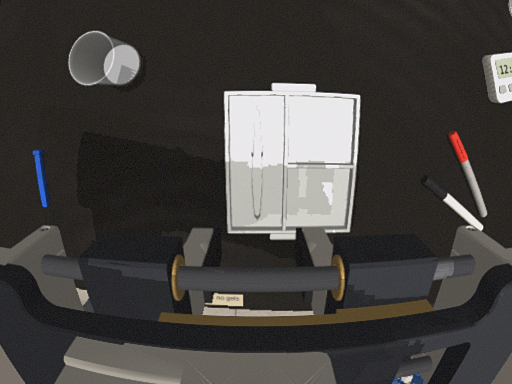

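The forceps lie in the long compartment at (257,160). Next is the small white bottle with the red cap.

Call:
carry_out(deltas=[[1,[4,-12,0],[0,0,0]],[1,[15,-42,0],[0,0,0.01]],[1,[30,-84,0],[0,0,0.02]],[1,[46,-128,0],[0,0,0.04]],[1,[60,-165,0],[0,0,0.05]],[1,[67,-187,0],[0,0,0.054]]])

```text
time_s: 27.55
tcp_pos: [0.5398, -0.0874, 0.1482]
eef_rot: [-180.0, 0.1, 0.1]
contact_force: [0.6, 0.3, 0.7]
gripper_width: 0.0868
gripper_force: 0.0
```

Call:
carry_out(deltas=[[1,[8,-33,0],[0,0,0]],[1,[19,-77,3],[0,0,0]],[1,[30,-121,8],[0,0,0]],[1,[41,-162,16],[0,0,0]],[1,[49,-195,24],[0,0,0]],[1,[54,-213,29],[0,0,0]],[1,[54,-217,30],[0,0,0]],[1,[54,-217,30],[0,0,0]],[1,[54,-217,30],[0,0,0]]])

```text
time_s: 28.45
tcp_pos: [0.5934, 0.1256, 0.1194]
eef_rot: [180.0, 0.0, -0.0]
contact_force: [0.5, -0.4, -0.4]
gripper_width: 0.0879
gripper_force: 0.0
```

```bash
python3 snap.py wrist12; python3 - <<'E'
from fit import *
P=load('wrist12')[1]
obj(P,(.55,.65),(.09,.17),(.063,.085),'Scap');obj(P,(.55,.65),(.09,.17),(.01,.05),'Sbody')
E
```

```text
28.5 [0.5936 0.1255 0.1197] [ 1.7999e+02  1.0000e-02 -5.0000e-02] 0.0869 [-0.7 -0.   0.7]
Scap 882 rect [595.7 129.2] [23.6 24. ] 37.5 pca -7.9 mid [0.5954 0.1293] len 0.024 z [0.0642 0.074  0.0754]
Sbody 646 rect [598.3 128.8] [37.8 32.3] 87.4 pca 86.0 mid [0.6086 0.1281] len 0.038 z [0.0117 0.0407 0.0498]
```

View pics/wrist12.png

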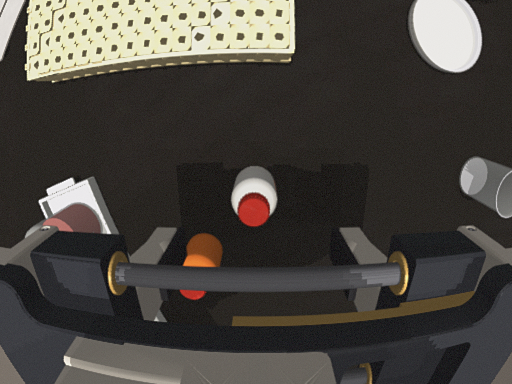

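Between the fingers is the white bottle with the red cap at (254,195), as chosen. The orange look-alike at (203,260) is clear of the fingers.

Call:
carry_out(deltas=[[1,[1,0,5],[0,0,0]],[1,[2,-1,18],[0,0,0]],[1,[2,-1,36],[0,0,0]],[1,[2,-1,56],[0,0,0]],[1,[2,-1,74],[0,0,0]],[1,[2,-1,88],[0,0,0]],[1,[2,-1,96],[0,0,0]],[1,[2,-1,99],[0,0,0]],[1,[2,-1,100],[0,0,0]],[1,[2,-1,100],[0,0,0]]])

```text
time_s: 29.5
tcp_pos: [0.5963, 0.1277, 0.02]
eef_rot: [-180.0, -0.0, 0.0]
contact_force: [-0.9, 0.3, 0.4]
gripper_width: 0.0875
gripper_force: 0.0
```

Call:
carry_out(deltas=[[0.6,[0,0,0],[0,0,0]],[0.5,[0,0,0],[0,0,0]],[0.4,[0,0,0],[0,0,0]],[0.3,[0,0,0],[0,0,0]],[0.2,[0,0,0],[0,0,0]],[0.2,[0,0,0],[0,0,0]],[0.2,[0,0,0],[0,0,0]],[0.2,[0,0,0],[0,0,0]],[0.2,[0,0,0],[0,0,0]]], squeeze=15)

```text
time_s: 30.4
tcp_pos: [0.5959, 0.1276, 0.0195]
eef_rot: [-180.0, -0.0, 0.0]
contact_force: [-0.1, 1.0, -0.6]
gripper_width: 0.0373
gripper_force: 15.0
```

Call:
carry_out(deltas=[[0.2,[0,0,-3],[0,0,0]],[0.2,[0,0,-10],[0,0,0]],[0.2,[0,0,-22],[0,0,0]],[0.2,[0,0,-40],[0,0,0]],[0.2,[0,0,-62],[0,0,0]],[0.2,[0,0,-86],[0,0,0]],[0.2,[0,0,-106],[0,0,0]],[0.2,[0,0,-117],[0,0,0]],[0.2,[0,0,-120],[0,0,0]],[0.2,[0,0,-120],[0,0,0]]])

```text
time_s: 31.4
tcp_pos: [0.5958, 0.1276, 0.1398]
eef_rot: [-180.0, -0.0, 0.0]
contact_force: [-0.1, -0.2, -1.4]
gripper_width: 0.0369
gripper_force: 15.0
```

```bash
echo '[595.8,127.8,140,0]'>cmd.json; python3 pl.py 570,-90,140,0 541,-346,100,0 541,-346,26,0
```

```text
[-26, 218, 0] [0, 0, np.float64(-0.0)] dist 220 -> [569.8 -90.2 140.    0. ]
[-29, 256, 40] [0, 0, np.float64(-0.0)] dist 261 -> [ 540.8 -346.2  100.     0. ]
[0, 0, 74] [0, 0, np.float64(-0.0)] dist 74 -> [ 540.8 -346.2   26.     0. ]
```

Call:
carry_out(deltas=[[0.2,[-1,5,0],[0,0,0]],[0.2,[-2,16,0],[0,0,0]],[0.2,[-4,32,0],[0,0,0]],[0.2,[-6,54,0],[0,0,0]],[0.2,[-9,80,0],[0,0,0]],[0.2,[-13,107,0],[0,0,0]],[0.2,[-16,135,0],[0,0,0]],[0.2,[-19,163,0],[0,0,0]],[0.2,[-23,191,0],[0,0,0]],[0.2,[-26,218,0],[0,0,0]]])

```text
time_s: 32.4
tcp_pos: [0.5688, -0.0928, 0.1392]
eef_rot: [180.0, 0.0, -0.0]
contact_force: [0.3, -1.2, -1.0]
gripper_width: 0.0369
gripper_force: 15.0
```

Call:
carry_out(deltas=[[0.2,[-3,28,0],[0,0,0]],[0.2,[-6,56,0],[0,0,0]],[0.2,[-9,84,0],[0,0,0]],[0.2,[-12,112,2],[0,0,0]],[0.2,[-16,140,6],[0,0,0]],[0.2,[-19,168,12],[0,0,0]],[0.2,[-22,195,20],[0,0,0]],[0.2,[-25,219,28],[0,0,0]],[0.2,[-27,239,34],[0,0,0]],[0.2,[-28,251,38],[0,0,0]],[0.2,[-29,256,40],[0,0,0]],[0.2,[-29,256,40],[0,0,0]]])

```text
time_s: 33.6
tcp_pos: [0.5403, -0.347, 0.0991]
eef_rot: [-180.0, 0.0, -0.1]
contact_force: [-0.6, 0.4, -0.6]
gripper_width: 0.0368
gripper_force: 15.0
```

Call:
carry_out(deltas=[[0.2,[0,0,0],[0,0,0]],[0.2,[0,0,5],[0,0,0]],[0.2,[0,0,16],[0,0,0]],[0.2,[0,0,31],[0,0,0]],[0.2,[0,0,45],[0,0,0]],[0.2,[0,0,56],[0,0,0]],[0.2,[0,0,64],[0,0,0]],[0.2,[0,0,70],[0,0,0]],[0.2,[0,0,73],[0,0,0]],[0.2,[0,0,75],[0,0,0]],[0.2,[0,0,75],[0,0,0]]])

```text
time_s: 34.7
tcp_pos: [0.5413, -0.3466, 0.0249]
eef_rot: [180.0, -0.0, 0.0]
contact_force: [0.5, 0.3, -0.3]
gripper_width: 0.0372
gripper_force: 15.0
```

Call:
carry_out(deltas=[[0.45,[0,0,0],[0,0,0]],[0.5,[0,0,0],[0,0,0]],[0.6,[0,0,0],[0,0,0]],[0.7,[0,0,0],[0,0,0]],[0.7,[0,0,-3],[0,0,0]],[0.7,[0,0,-12],[0,0,0]],[0.7,[0,0,-30],[0,0,0]],[0.7,[0,0,-55],[0,0,0]],[1,[0,0,-85],[0,0,0]],[1,[0,0,-110],[0,0,0]],[1,[0,0,-123],[0,0,0]],[1,[0,0,-125],[0,0,0]]])

```text
time_s: 35.9
tcp_pos: [0.5419, -0.3468, 0.1519]
eef_rot: [179.9, -0.2, 0.0]
contact_force: [-0.5, 0.4, -0.4]
gripper_width: 0.0852
gripper_force: 0.0
```

```bash
python3 snap.py wrist13; python3 - <<'E'
from fit import *
P=load('wrist13')[1]
obj(P,(.48,.6),(-.4,-.3),(.068,.09),'Scap')
obj(P,(.55,.7),(-.17,-.09),(.05,.075),'beaker')
E
echo '[540.8,-346.2,150,0]'>cmd.json; python3 pl.py 607,-127,120,0 607,-127,28,0 607,-127,150,0 467,-348,130,0 467,-348,33,0
```

```text
35.95 [ 0.5413 -0.3465  0.1505] [ 1.7998e+02 -1.0000e-01  1.0000e-02] 0.0871 [ 0.  -0.8 -0.2]
Scap 697 rect [ 541.1 -346.3] [24.1 24. ] 60.2 pca 2.5 mid [ 0.5409 -0.3464] len 0.025 z [0.0697 0.0789 0.0803]
beaker 1170 rect [ 606.9 -125.2] [49.6 50.6] 37.0 pca -86.0 mid [ 0.6071 -0.1258] len 0.051 z [0.0506 0.0617 0.0699]
[66, -219, 30] [0, 0, np.float64(-0.0)] dist 231 -> [ 606.8 -127.2  120.     0. ]
[0, 0, 92] [0, 0, np.float64(-0.0)] dist 92 -> [ 606.8 -127.2   28.     0. ]
[0, 0, -122] [0, 0, np.float64(-0.0)] dist 122 -> [ 606.8 -127.2  150.     0. ]
[-140, 221, 20] [0, 0, np.float64(-0.0)] dist 262 -> [ 466.8 -348.2  130.     0. ]
[0, 0, 97] [0, 0, np.float64(-0.0)] dist 97 -> [ 466.8 -348.2   33.     0. ]
```

View pics/wrist13.png

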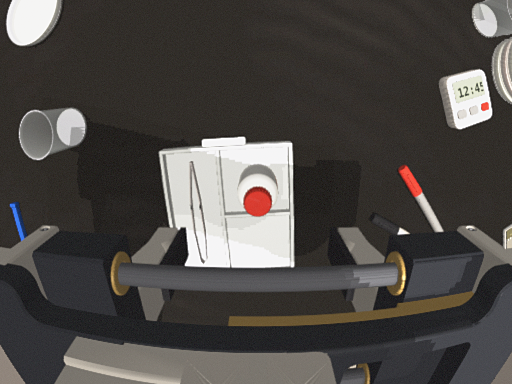

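The small bottle stands upright in the far square at (258,195), with its cap at (541,-346) and top at 80 mm. Beaker next; this view puts it at (607,-126), 70 mm high.

Call:
carry_out(deltas=[[1,[4,-13,0],[0,0,0]],[1,[13,-44,0],[0,0,0]],[1,[26,-86,2],[0,0,0]],[1,[39,-129,8],[0,0,0]],[1,[51,-170,16],[0,0,0]],[1,[61,-203,24],[0,0,0]],[1,[66,-218,29],[0,0,0]],[1,[66,-220,30],[0,0,0]],[1,[66,-220,30],[0,0,0]],[1,[66,-220,30],[0,0,0]]])

```text
time_s: 36.95
tcp_pos: [0.6065, -0.1272, 0.1193]
eef_rot: [180.0, 0.0, -0.0]
contact_force: [0.4, 0.4, 0.2]
gripper_width: 0.0876
gripper_force: 0.0
```

Call:
carry_out(deltas=[[1,[0,0,5],[0,0,0]],[1,[0,0,18],[0,0,0]],[1,[0,0,36],[0,0,0]],[1,[0,0,54],[0,0,0]],[1,[0,0,70],[0,0,0]],[1,[0,0,82],[0,0,0]],[1,[0,0,89],[0,0,0]],[1,[0,0,92],[0,0,0]],[1,[0,0,92],[0,0,0]],[1,[0,0,92],[0,0,0]]])

```text
time_s: 37.95
tcp_pos: [0.6075, -0.1265, 0.0282]
eef_rot: [180.0, -0.1, 0.0]
contact_force: [0.6, 0.7, 0.3]
gripper_width: 0.0878
gripper_force: 0.0
```

Call:
carry_out(deltas=[[0.75,[0,0,0],[0,0,0]],[0.65,[0,0,0],[0,0,0]],[0.6,[0,0,0],[0,0,0]],[0.5,[0,0,0],[0,0,0]],[0.4,[0,0,0],[0,0,0]],[0.4,[0,0,0],[0,0,0]],[0.4,[0,0,0],[0,0,0]],[0.4,[0,0,0],[0,0,0]]], squeeze=10)

```text
time_s: 38.75
tcp_pos: [0.607, -0.1264, 0.0276]
eef_rot: [-180.0, -0.0, 0.0]
contact_force: [0.3, 0.2, 1.3]
gripper_width: 0.0494
gripper_force: 10.0
```

Call:
carry_out(deltas=[[0.4,[0,0,-3],[0,0,0]],[0.4,[0,0,-10],[0,0,0]],[0.4,[0,0,-22],[0,0,0]],[0.4,[0,0,-40],[0,0,0]],[0.4,[0,0,-62],[0,0,0]],[0.4,[0,0,-86],[0,0,0]],[0.4,[0,0,-106],[0,0,0]],[0.4,[0,0,-118],[0,0,0]],[0.4,[0,0,-122],[0,0,0]],[0.4,[0,0,-122],[0,0,0]]])

```text
time_s: 39.75
tcp_pos: [0.607, -0.1264, 0.15]
eef_rot: [-180.0, -0.0, 0.0]
contact_force: [-0.4, 0.0, -1.1]
gripper_width: 0.0496
gripper_force: 10.0
```

Call:
carry_out(deltas=[[0.4,[-3,4,0],[0,0,0]],[0.4,[-8,13,0],[0,0,0]],[0.4,[-17,27,0],[0,0,0]],[0.4,[-29,46,0],[0,0,0]],[0.4,[-43,68,0],[0,0,0]],[0.4,[-57,90,0],[0,0,0]],[0.4,[-71,112,0],[0,0,0]],[0.4,[-85,134,0],[0,0,0]],[0.4,[-98,156,0],[0,0,0]],[0.4,[-111,176,2],[0,0,0]],[0.4,[-122,194,5],[0,0,0]],[0.4,[-131,208,9],[0,0,0]]])

```text
time_s: 40.95
tcp_pos: [0.4742, -0.3362, 0.1402]
eef_rot: [-180.0, 0.0, -0.1]
contact_force: [0.6, 1.6, -0.8]
gripper_width: 0.0497
gripper_force: 10.0
```

Call:
carry_out(deltas=[[0.4,[-5,8,4],[0,0,0]],[0.4,[-8,12,8],[0,0,0]],[0.4,[-9,14,11],[0,0,0]],[0.4,[-9,14,20],[0,0,0]],[0.4,[-9,14,36],[0,0,0]],[0.4,[-9,14,56],[0,0,0]],[0.4,[-9,14,74],[0,0,0]],[0.4,[-9,14,88],[0,0,0]],[0.4,[-9,14,98],[0,0,0]],[0.4,[-9,14,104],[0,0,0]],[0.4,[-9,14,108],[0,0,0]],[0.4,[-9,14,108],[0,0,0]]])

```text
time_s: 42.15
tcp_pos: [0.4675, -0.3484, 0.0327]
eef_rot: [180.0, -0.0, 0.0]
contact_force: [-0.2, -0.5, -0.6]
gripper_width: 0.0493
gripper_force: 10.0
```

Call:
carry_out(deltas=[[0.6,[0,0,0],[0,0,0]],[0.65,[0,0,0],[0,0,0]],[0.75,[0,0,0],[0,0,0]],[0.8,[0,0,0],[0,0,0]],[0.8,[0,0,-3],[0,0,0]],[0.8,[0,0,-12],[0,0,0]],[0.8,[0,0,-30],[0,0,0]],[0.8,[0,0,-58],[0,0,0]],[1,[0,0,-90],[0,0,0]],[1,[0,0,-125],[0,0,0]],[1,[0,0,-150],[0,0,0]],[1,[0,0,-157],[0,0,0]]])

```text
time_s: 43.35
tcp_pos: [0.4685, -0.3493, 0.194]
eef_rot: [179.8, -0.3, 0.0]
contact_force: [-0.0, -0.8, -0.4]
gripper_width: 0.087
gripper_force: 0.0
```

```bash
python3 snap.py wrist14; python3 - <<'E'
from fit import *
P=load('wrist14')[1]
obj(P,(.42,.505),(-.4,-.3),(.05,.09),'beaker');obj(P,(.505,.6),(-.4,-.3),(.068,.09),'Scap')
for n in('scene','top'):
    p,d=r.capture(n);cv2.imwrite('pics/%s_end.png'%n,p[...,::-1])
    Q=cloud(n,d.astype(float));obj(Q,(.42,.505),(-.4,-.3),(.05,.09),'beaker');obj(Q,(.505,.6),(-.4,-.3),(.068,.09),'Scap')
    obj(Q,(.5,.6),(.28,.37),(.1,.13),'Lcap');obj(Q,(.36,.51),(.25,.35),(.025,.06),'tube')
a=cv2.imread('pics/wrist14.png');b=cv2.imread('pics/scene_end.png');cv2.imwrite('pics/end.png',cv2.resize(np.hstack([a,b]),(800,300)))
E
```

```text
43.4 [ 0.4682 -0.3491  0.1934] [ 1.7988e+02 -2.8000e-01  3.0000e-02] 0.087 [ 0.3 -0.7  1. ]
beaker 902 rect [ 467.4 -347.4] [49.5 49.7] 44.7 pca -0.9 mid [ 0.4672 -0.3474] len 0.05 z [0.0509 0.0701 0.0751]
Scap 524 rect [ 540.8 -346.7] [23.1 24.2] 87.6 pca -16.3 mid [ 0.5405 -0.3466] len 0.025 z [0.0765 0.0792 0.0807]
beaker 532 rect [ 466.1 -349.9] [48.9 50. ] 76.0 pca 37.3 mid [ 0.4664 -0.3496] len 0.051 z [0.0505 0.0631 0.0744]
Scap 150 rect [ 538.9 -349.7] [22. 24.] 83.0 pca -9.4 mid [ 0.5388 -0.3506] len 0.024 z [0.0687 0.0773 0.08  ]
Lcap 126 rect [550.1 322.1] [33.2 35.1] 14.6 pca -19.8 mid [0.5484 0.3168] len 0.034 z [0.1012 0.1148 0.1207]
tube 235 rect [443.  290.7] [112.2  31.5] 15.8 pca 15.6 mid [0.4444 0.2858] len 0.112 z [0.0255 0.0314 0.0358]
beaker few 0
Scap few 0
Lcap 124 rect [553.9 324.3] [34.  32.4] 15.2 pca 65.6 mid [0.5535 0.3244] len 0.035 z [0.1037 0.1208 0.1252]
tube 307 rect [444.5 288.9] [113.4  32.6] 18.2 pca 16.6 mid [0.4446 0.2891] len 0.114 z [0.0256 0.0334 0.0405]
```

View pics/end.png

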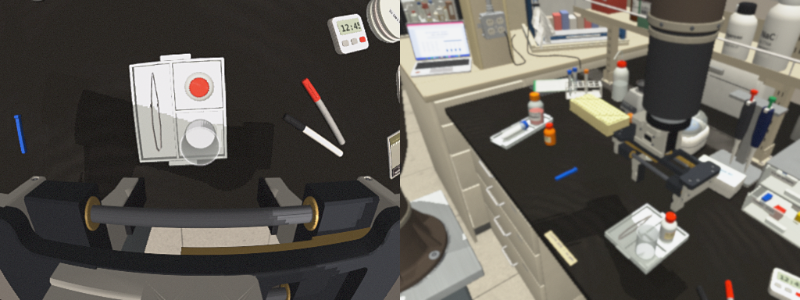

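The final view shows tray_three holding the forceps (155,110), small bottle (200,88) and beaker (203,145). Tray_two holds the large bottle and tube, and the clip and orange bottle are untouched. The gripper is clear, so I'm handing in.

```bash
python3 -c "
from plant import r
print(r.close_job())"
```

```text
the job is handed in; nothing more can be done
None
```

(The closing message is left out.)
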